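# Put the reagent bottles back in their spill trays

### The arm

A 6-joint arm with a two-finger parallel gripper is mounted at the origin on the work surface. World frame = base frame: x ahead of the robot, y to its left, z up, the work surface at z = 0. Lengths are in m, angles in rad, forces in N, time in s.
With the tool pointing down it reaches from about 0.325 to 0.875 m from the base axis. Payload 4.4 kg.
Tool frame: the origin (TCP) lies at the very end of the fingers, on their centre line; the grasp point (between the pads) lies 19 mm behind it (manip.pinch_z is the z of the grasp point in the tool frame, in m); z points along the fingers, y is the line along which they close (so a half turn about z gives the same grasp; the last joint's range is limited). The gripper opens to 85 mm and grips with 20 to 120 N. Pads are 22 mm wide; open, the fingers measure 114 mm over their backs; the gripper's body (76 mm by 85 mm) begins 54 mm behind the grasp point. The pads swing forward as they close: fully open they stand 13 mm farther back than shut.
Start: joints at [-1.423, 0.207, 1.542, -0, 1.393, -0.15], TCP at [0.169, -0.55, 0.231] pointing down, gripper open.
Joint ranges: [-2.73, 2.73], [-0.86, 2.22], [0.23, 2.46], [-1.11, 4.25], [0.08, 2.63], [-2.82, 2.82]. Speed limits (rad/s): [2.79, 2.79, 3.14, 3.14, 3.14, 3.14].

### API

Orientations are given as a unit quaternion [x, y, z, w].
In Python, from rig import manip gives the robot as it stands. The module is installed in compiled form; this text tells all that it offers.
- The arm moves only by the shell command python3 -m jog 'ROWS' [OPENING]. ROWS is JSON, a list of rows, each an object of numbers: "x", "y", "z": the shift along the tool's x, y, z each as a share of 30 cm, from -1 to 1; "turn": the turn about the tool's z as a share of 2 pi rad, from -1 to 1. A call has 1 to 10 rows; each row is the pose to reach, as a shift and turn from the pose commanded when the call began, along the tool's axes at that moment, turning the shorter way round; what a row does not reach only later rows make up. A row lasts 1/12 s, in which the tool goes at most 41.7 mm and 7.16 degrees, less where a joint would pass 70% of its speed; a pose out of reach is approached as far as the arm can. A call with a number of a shift or a turn outside -1 to 1 is refused whole. A call with a gripper value outside its range is refused whole. OPENING is the opening, from -1 (shut) to 1 (fully open), so that 0 is half open, set as the call begins (- or left out, the last holds). The fingers move at their own pace and stop on an object; the grip force is fixed at half the most. Time passes only in rows, so rows that repeat a pose let the fingers close. It gives the time, the measured TCP pose, the force, the opening and the grip force at its end, in the units of the state.
- manip.state(): the state, without advancing time (a new reading comes with each control period).
- manip.grab_frame(name): name is "side" or "top"; returns the picture (384x512x3 uint8, blue, green, red); there is no depth.
- manip.camera_params(name): a dict with "fovy" (degrees; the focal length in pixels is half the picture's height over the tangent of half this angle, whatever the lens; pixels are square), "cx", "cy" (the principal point, pixels), "distortion" ([k1, k2, p1, p2, k3] as OpenCV has them; the pictures are not rectified), "pose" (4x4, takes a point from camera to world coordinates). Camera axes: x right, y up, looking along -z (the intrinsics and any distortion apply to the point x, -y, -z); pixel columns grow to the right and rows downward; lengths in m; the calibration is good to about 2 mm. A picture is of the moment at which its call begins. camera_params takes no time and is no camera call.
- manip.close_job(): hands the job in; it is judged then, once.
Trained networks look in the newest picture that a camera, given by its name, has taken for a name from the list of things; names that differ only in an ending like _2 or _b are one class to them, and where a whole thing is asked for, a point or a joint stands for the part that bears it (a point fixed in the world has none). Each returns a list of dicts, best first, with "score" (0 to 1); they miss things now and then, are a little off and sometimes report something else, mostly with a low value. They report only what shows in the picture. A call takes as long as a camera call. They do not tell look-alikes from the thing itself.
- manip.recognise(camera, thing): "uv" ([column, row] in pixels, amid what is visible of it).
The state is a dict: "clock": time; "qpos": joint angles; "dq": joint speeds; "effort": joint torques, N m; "tcp_pos": TCP position; "tcp_rot": TCP orientation; "ft_force": force on the tool from outside, world axes, zero at the start; "wrist_torque": the same for the moment, N m; "width": finger opening in m; "finger_force": force on a finger pad.
Only numpy, scipy, OpenCV 4.12 (cv2) and the standard library are available. Lean on these libraries where they do the work, as an engineer would, in place of code of your own. Each camera call takes 0.05 s, during which the arm holds its last target. There are 200 camera calls.

### The job

Class is over: put each of the four white plastic reagent bottles back in its own grey spill tray, the round ones in the round trays and the square ones in the square trays, big in big and small in small, standing upright, flat on the tray floor, square bottles lined up with the sides of their trays. Do not tip a bottle over on the way, and leave the two glass dropper bottles standing where they are.

Things in the scene. Friction and masses are not known exactly. Their poses are not given: they have to be found in the camera images.
- big_round_mid (a point): The big round white plastic bottle with a round black screw cap, 58 mm in diameter; 84 mm tall with the cap: straight body up to 62 mm, cap 38 mm in diameter above. Loose, about 160 g, standing upright. The point is at its centre, 42 mm above its underside; z up.
- big_square_mid (a point): The big square white plastic bottle with a round black screw cap, 54 x 54 mm across its flat sides; 84 mm tall with the cap: straight body up to 62 mm, cap 38 mm in diameter above. Loose, about 160 g, standing upright. The point is at its centre, 42 mm above its underside; z up, x and y square to its flat sides.
- small_round_mid (a point): The small round white plastic bottle with a round black screw cap, 36 mm in diameter; 66 mm tall with the cap: straight body up to 47 mm, cap 26 mm in diameter above. Loose, about 50 g, standing upright. The point is at its centre, 33 mm above its underside; z up.
- small_square_mid (a point): The small square white plastic bottle with a round black screw cap, 34 x 34 mm across its flat sides; 66 mm tall with the cap: straight body up to 47 mm, cap 26 mm in diameter above. Loose, about 50 g, standing upright. The point is at its centre, 33 mm above its underside; z up, x and y square to its flat sides.
- tray_big_round: The big round grey spill tray, fixed to the bench: 80 mm in diameter inside and 88 mm outside, floor 4 mm thick, rim 12 mm above the bench. Origin on the bench under its centre; z up.
- tray_big_square: The big square grey spill tray, fixed to the bench: 76 x 76 mm inside and 84 x 84 mm outside, floor 4 mm thick, rim 12 mm above the bench. Origin on the bench under its centre; z up, x and y square to its sides.
- tray_small_round: The small round grey spill tray, fixed to the bench: 56 mm in diameter inside and 64 mm outside, floor 4 mm thick, rim 12 mm above the bench. Origin on the bench under its centre; z up.
- tray_small_square: The small square grey spill tray, fixed to the bench: 54 x 54 mm inside and 62 x 62 mm outside, floor 4 mm thick, rim 12 mm above the bench. Origin on the bench under its centre; z up, x and y square to its sides.
- dropper_a: A glass dropper bottle, 40 mm in diameter, 86 mm tall with its red rubber bulb; a loose bystander standing among the rest, to be left alone. Origin under its centre, z up. (A loose flat steel spatula, 115 mm long and 7 mm high, also lies among the things, of no matter; the fixed equipment stands beyond 0.80 m ahead of the robot or more than 0.55 m to either side, up to 0.21 m high.)
- dropper_b: A glass dropper bottle, 40 mm in diameter, 86 mm tall with its red rubber bulb; a loose bystander standing among the rest, to be left alone. Origin under its centre, z up. The same as the other.
Things that resemble listed ones, but are neither listed nor needed, are in the scene too. What is shaped like the tray_small_square but brown, green or orange is not meant.

How it is judged:
At the end, for the whole second after the job is handed in: Each plastic bottle stands released and still in the tray of its own shape and size: upright within 0.08 rad, on the tray floor (within 4 mm), within 17 mm of the tray's centre, square bottles parallel to the tray's sides within 0.3 rad (any of four ways round) (horizontal distance between big_round_mid and tray_big_round below 0.017 m and z of big_round_mid in the frame of tray_big_round below 0.05 m and angle between each of big_round_mid, big_square_mid, small_round_mid, small_square_mid's own z axis and vertical below 0.08 rad and linear speed of each of big_round, big_square, small_round, small_square below 0.02 m/s and contact force between each of big_round, big_square, small_round, small_square and the fingers below 1 N and horizontal distance between big_square_mid and tray_big_square below 0.017 m and z of big_square_mid in the frame of tray_big_square below 0.05 m and (angle between the x axis of big_square_mid and the x axis of tray_big_square, either way round below 0.3 rad or angle between the x axis of big_square_mid and the y axis of tray_big_square, either way round below 0.3 rad) and horizontal distance between small_round_mid and tray_small_round below 0.017 m and z of small_round_mid in the frame of tray_small_round below 0.041 m and horizontal distance between small_square_mid and tray_small_square below 0.017 m and z of small_square_mid in the frame of tray_small_square below 0.041 m and (angle between the x axis of small_square_mid and the x axis of tray_small_square, either way round below 0.3 rad or angle between the x axis of small_square_mid and the y axis of tray_small_square, either way round below 0.3 rad)); the robot touches nothing.
It fails at once if a plastic bottle is tipped over (more than 0.6 rad off upright) (angle between any of big_round_mid, big_square_mid, small_round_mid, small_square_mid's own z axis and vertical above 0.6 rad).
It fails at once if a glass dropper bottle is pushed more than 30 mm or tipped more than 0.4 rad (distance of any of dropper_a, dropper_b from where it was at the start of the episode above 0.03 m or angle between any of dropper_a, dropper_b's own z axis and vertical above 0.4 rad).
It also fails if it takes over 106 s, if anything falls off the work surface, if the arm or the gripper's body presses on something with over 40 N, if the wrist force passes 120 N, or if a joint passes its speed limit or range.

## Working session

There is one attempt and no reset: what is moved stays moved. The work goes in short steps, Python scripts to look and compute and a shell command to move; the robot and the scene stay as the last step left them, time stands still between calls to the robot, and variables do not carry over. Pictures are saved under pics/ and viewed, at most 14 in all, crops included, and the job is handed in when it is done.

```bash
mkdir -p pics
cat > h.py <<'E'
import numpy as np, cv2
from rig import manip
def ray(cam,uv):
    p=manip.camera_params(cam); f=192/np.tan(np.radians(p["fovy"])/2)
    K=np.array([[f,0,p["cx"]],[0,f,p["cy"]],[0,0,1.]])
    n=cv2.undistortPoints(np.array([[uv]],float),K,np.array(p["distortion"],float))[0,0]
    T=np.array(p["pose"]); return T[:3,3],T[:3,:3]@np.array([n[0],-n[1],-1.])
def at(cam,uv,z):
    o,d=ray(cam,uv); return (o+d*(z-o[2])/d[2])[:2]
E
python3 - <<'E'
from h import *
for c in("top","side"):
    im=manip.grab_frame(c); cv2.imwrite(f"pics/{c}0.png",cv2.resize(im,(800,600),interpolation=cv2.INTER_CUBIC))
    print(c,manip.camera_params(c)["pose"],manip.camera_params(c)["fovy"])
Z=dict(big_round_mid=.042,big_square_mid=.042,small_round_mid=.033,small_square_mid=.033,tray_big_round=.006,tray_big_square=.006,tray_small_round=.006,tray_small_square=.006,dropper_a=.043)
for t,z in Z.items():
    for r in manip.recognise("top",t)[:5]: print(t,round(r["score"],2),np.round(r["uv"],1),np.round(at("top",r["uv"],z),3))
print(manip.state())
E
```

```text
top [[-0.02600389  0.99745882 -0.06633021  0.35228472]
 [-0.99933188 -0.02423334  0.02735936 -0.01384385]
 [ 0.02568243  0.06699735  0.99742256  1.02073641]
 [ 0.          0.          0.          1.        ]] 54.04210340220312
side [[-0.99483286  0.05612724 -0.08460096  0.35236056]
 [-0.10152065 -0.54115747  0.83477072  0.85238533]
 [ 0.00107093  0.83904608  0.54405931  0.64250893]
 [ 0.          0.          0.          1.        ]] 56.24120976054662
big_round_mid 0.73 [321.2 129.3] [ 0.587 -0.229]
big_square_mid 0.93 [241.3 180.9] [ 0.453 -0.013]
small_round_mid 0.63 [130.2 231.9] [0.327 0.282]
small_round_mid 0.52 [ 98.1 163.8] [0.51  0.369]
small_square_mid 0.6 [296.7 190.4] [ 0.426 -0.158]
tray_big_round 0.79 [ 98.3 166. ] [0.508 0.379]
tray_big_square 0.57 [159.2 131.8] [0.598 0.209]
tray_small_round 0.55 [211.1 119.8] [0.628 0.066]
tray_small_round 0.44 [ 96.  166.7] [0.506 0.385]
tray_small_square 0.84 [282.6 231.1] [ 0.319 -0.121]
tray_small_square 0.83 [376.  244.4] [ 0.274 -0.377]
tray_small_square 0.8 [331.3 268.5] [ 0.214 -0.25 ]
tray_small_square 0.69 [339.7 223. ] [ 0.336 -0.277]
tray_small_square 0.62 [394.6 200.5] [ 0.393 -0.435]
dropper_a 0.73 [259.3 112. ] [ 0.636 -0.065]
dropper_a 0.59 [174.1 199. ] [0.41  0.163]
{'clock': 0.55, 'qpos': array([-1.42351947e+00,  2.06587905e-01,  1.54150496e+00, -7.48240099e-06,
        1.39348724e+00, -1.50501559e-01]), 'dq': array([ 0.00300514, -0.0010747 , -0.00030905, -0.00080453, -0.00047819,
       -0.00085461]), 'effort': array([-2.72124407e-04, -3.82707310e+01, -2.91711134e+01, -2.42337246e-04,
        1.65188791e-03,  4.34078544e-06]), 'tcp_pos': array([ 0.16868999, -0.54970273,  0.23128619]), 'tcp_rot': array([ 9.88936365e-01,  1.48340375e-01, -3.69265845e-06,  6.26662978e-06]), 'ft_force': array([-0.51958143, -1.1997458 , -0.34065135]), 'wrist_torque': array([-0.03063378, -0.03684   ,  0.00722153]), 'finger_force': 0.0, 'width': 0.08524878644678781}
```

View pics/top0.png

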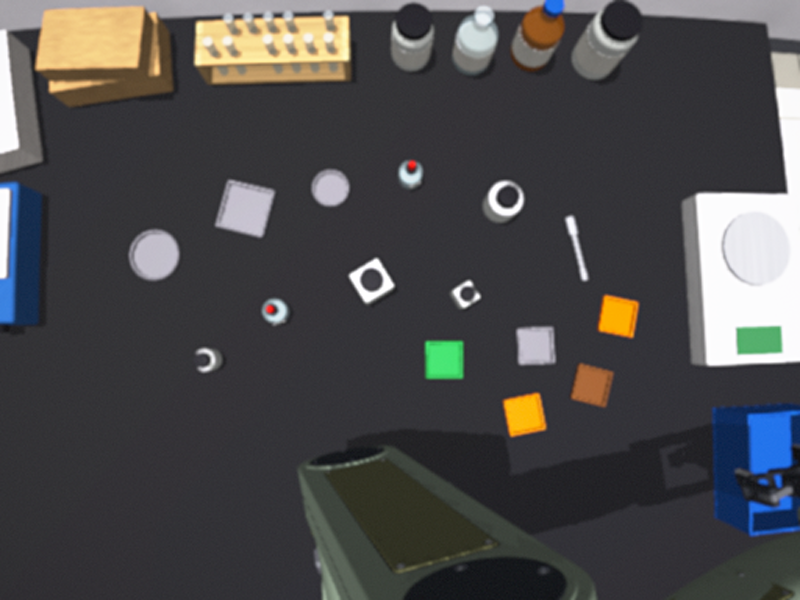

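View pics/side0.png

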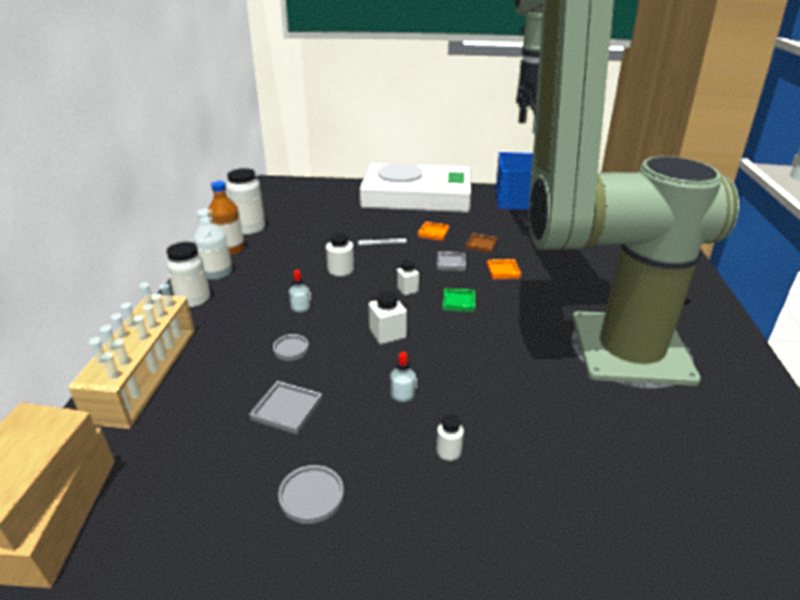

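The top picture shows the four bottles at (504,201), (371,281), (466,294) and (207,360). The grey trays are at (154,254), (245,208), (330,187) and (536,346), with the look-alike coloured trays around the last one, and the droppers are at (411,173) and (275,311). The side picture agrees. Next I fit silhouettes in both views for precise poses.

```bash
cat >> h.py <<'E'
from scipy.optimize import minimize
def proj(cam,P):
    p=manip.camera_params(cam); f=192/np.tan(np.radians(p["fovy"])/2)
    T=np.linalg.inv(np.array(p["pose"])); c=P@T[:3,:3].T+T[:3,3]; c=c*[1,-1,-1]
    K=np.array([[f,0,p["cx"]],[0,f,p["cy"]],[0,0,1.]])
    return cv2.projectPoints(c,np.zeros(3),np.zeros(3),K,np.array(p["distortion"],float))[0][:,0]
def prism(x,y,a,w,rnd,z0,z1):
    t=np.arange(48)*2*np.pi/48 if rnd else np.pi/4+np.arange(4)*np.pi/2
    r=w/2 if rnd else w/np.sqrt(2)
    q=np.c_[x+r*np.cos(t+a),y+r*np.sin(t+a)]
    return np.vstack([np.c_[q,0*t+z0],np.c_[q,0*t+z1]])
def fill(cam,P):
    h=cv2.convexHull(proj(cam,P).astype(np.float32))
    m=np.zeros((384*4,512*4),np.uint8); cv2.fillConvexPoly(m,np.round(h*4+1.5).astype(np.int32),255)
    return cv2.resize(m,(512,384),interpolation=cv2.INTER_AREA)/255.
def fit(ims,x,y,a,w,rnd,h,cap=None,thr=95,cams=("top","side")):
    def cost(v):
        c=0
        for k in cams:
            M=np.clip((ims[k].min(2).astype(float)-thr+25)/50,0,1)
            m=fill(k,prism(v[0],v[1],v[2],w,rnd,0,h)); 
            W=cv2.dilate((fill(k,prism(x,y,0,w*1.7,True,0,h))>0).astype(np.uint8),np.ones((3,3)))*1.
            if cap: W=W*(1-fill(k,prism(v[0],v[1],0,cap[0]+.004,True,h,cap[1])))
            c+=(W*(m-M)**2).sum()/m.sum()
        return c
    best=None
    for a0 in ([0] if rnd else [a,a+.4,a+.8,a+1.2]):
        s=np.array([[x,y,a0],[x+.015,y,a0],[x,y+.015,a0],[x,y,a0+.25]])
        r=minimize(cost,[x,y,a0],method="Nelder-Mead",options=dict(initial_simplex=s,maxfev=150,xatol=2e-4,fatol=1e-4))
        if best is None or r.fun<best.fun: best=r
    v=best.x; return v[0],v[1],(v[2]+np.pi/4)%(np.pi/2)-np.pi/4,best.fun
E
python3 - <<'E'
from h import *
ims={c:manip.grab_frame(c) for c in("top","side")}
for n,a in dict(br=(.587,-.229,0,.058,True,.062,(.038,.084)),bs=(.453,-.013,0,.054,False,.062,(.038,.084)),sr=(.327,.282,0,.036,True,.047,(.026,.066)),ss=(.426,-.158,0,.034,False,.047,(.026,.066)),
 tbr=(.508,.375,0,.088,True,.012),tbs=(.598,.209,0,.084,False,.012),tsr=(.628,.066,0,.064,True,.012),tss=(.336,-.277,0,.062,False,.012)).items():
    print(n,*np.round(fit(ims,*a),3),"| top only",*np.round(fit(ims,*a,cams=("top",)),3))
for t in "ab":
  for r in manip.recognise("side","dropper_"+t)[:2]: print(r["score"],at("side",r["uv"],.043))
E
```

```text
br 0.593 -0.232 0.026 0.114 | top only 0.592 -0.233 0.092 0.03Traceback (most recent call last):
  File "<stdin>", line 5, in <module>
  File "h.py", line 38, in fit
    r=minimize(cost,[x,y,a0],method="Nelder-Mead",options=dict(initial_simplex=s,maxfev=150,xatol=2e-4,fatol=1e-4))
    res = _minimize_neldermead(fun, x0, args, callback, bounds=bounds,
                               **options)
    fsim[j] = func(sim[j])
              ~~~~^^^^^^^^
    fx = function(np.copy(x), *(wrapper_args + args))
  File "h.py", line 31, in cost
    W=cv2.dilate((fill(k,prism(x,y,0,w*1.7,True,0,h))>0).astype(np.uint8),np.ones((3,3)))*1.
                  ~~~~^^^^^^^^^^^^^^^^^^^^^^^^^^^^^^^
  File "h.py", line 22, in fill
    h=cv2.convexHull(proj(cam,P).astype(np.float32))
                     ~~~~^^^^^^^
  File "h.py", line 12, in proj
    p=manip.camera_params(cam); f=192/np.tan(np.radians(p["fovy"])/2)
ValueError: time passes only in moves, steps and waits
```

```bash
python3 - <<'E'
s=open('h.py').read().replace("manip.camera_params(","CP(").replace("def ray","from functools import lru_cache\n@lru_cache(None)\ndef CP(c): return manip.camera_params(c)\ndef ray",1)
s=s.replace("def CP(c): return CP(c)","def CP(c): return manip.camera_params(c)")
open('h.py','w').write(s)
E
python3 - <<'E'
from h import *
ims={c:manip.grab_frame(c) for c in("top","side")}
for n,a in dict(br=(.587,-.229,0,.058,True,.062,(.038,.084)),bs=(.453,-.013,0,.054,False,.062,(.038,.084)),sr=(.327,.282,0,.036,True,.047,(.026,.066)),ss=(.426,-.158,0,.034,False,.047,(.026,.066)),
 tbr=(.508,.375,0,.088,True,.012),tbs=(.598,.209,0,.084,False,.012),tsr=(.628,.066,0,.064,True,.012),tss=(.336,-.277,0,.062,False,.012)).items():
    print(n,*np.round(fit(ims,*a),3),"| top only",*np.round(fit(ims,*a,cams=("top",)),3),flush=True)
for r in manip.recognise("side","dropper_a")[:2]: print(r["score"],at("side",r["uv"],.043))
E
```

```text
br 0.592 -0.232 0.036 0.112 | top only 0.592 -0.233 0.098 0.031
bs 0.458 -0.002 0.536 0.096 | top only 0.457 -0.001 0.536 0.049
sr 0.333 0.281 0.035 0.083 | top only 0.332 0.281 0.095 0.044
ss 0.433 -0.161 0.554 0.095 | top only 0.432 -0.162 0.523 0.071
tbr 0.518 0.379 -0.117 0.03 | top only 0.517 0.379 0.135 0.007
tbs 0.596 0.217 -0.264 0.045 | top only 0.595 0.217 -0.262 0.008
tsr 0.628 0.066 0.073 0.056 | top only 0.628 0.066 0.301 0.009
tss 0.343 -0.285 0.029 0.067 | top only 0.342 -0.286 0.033 0.027
0.81 [0.40688495 0.19053769]
0.49 [ 0.64089363 -0.04690132]
```

```bash
cat > plan.py <<'E'
import sys,json,numpy as np
from h import manip
s=manip.state(); q=s["tcp_rot"]; p=np.array(s["tcp_pos"]); psi=2*np.arctan2(q[1],q[0])
print("now",p.round(4),"psi",round(psi,4),"t",s["clock"],"w",s["width"],"f",s["ft_force"].round(1),s["finger_force"])
for w in json.loads(sys.argv[1]) if len(sys.argv)>1 else []:
    t=np.array(w[:3]); d=t-p; n=w[3]
    x=d[0]*np.cos(psi)+d[1]*np.sin(psi); y=d[0]*np.sin(psi)-d[1]*np.cos(psi)
    a=(psi-n+np.pi)%(2*np.pi)-np.pi
    print(w,"x %.4f y %.4f z %.4f turn %.4f"%(x/.3,y/.3,-d[2]/.3,a/2/np.pi),"rows %.1f"%max(np.linalg.norm(d)/.0417,abs(a)/.125))
    p=t;psi=n
E
python3 plan.py '[[0.3,-0.36,0.18,0.53],[0.433,-0.161,0.1,0.53],[0.433,-0.161,0.013,0.53],[0.433,-0.161,0.13,0.53],[0.343,-0.285,0.13,0.03],[0.343,-0.285,0.018,0.03]]'
```

```text
now [ 0.1687 -0.5497  0.2313] psi 0.2978 t 0.8 w 0.08554185461470154 f [-0.4 -0.4  0.6] 0.0
[0.3, -0.36, 0.18, 0.53] x 0.6039 y -0.4761 z 0.1710 turn -0.0369 rows 5.7
[0.433, -0.161, 0.1, 0.53] x 0.7178 y -0.3482 z 0.2667 turn 0.0000 rows 6.1
[0.433, -0.161, 0.013, 0.53] x 0.0000 y 0.0000 z 0.2900 turn 0.0000 rows 2.1
[0.433, -0.161, 0.13, 0.53] x 0.0000 y 0.0000 z -0.3900 turn 0.0000 rows 2.8
[0.343, -0.285, 0.13, 0.03] x -0.4678 y 0.2050 z -0.0000 turn 0.0796 rows 4.0
[0.343, -0.285, 0.018, 0.03] x 0.0000 y 0.0000 z 0.3733 turn 0.0000 rows 2.7
```

```bash
python3 -m jog '[{"x":0.3,"y":-0.24,"z":0.08,"turn":-0.018},{"x":0.604,"y":-0.476,"z":0.171,"turn":-0.037},{"x":0.604,"y":-0.476,"z":0.171,"turn":-0.037},{"x":0.604,"y":-0.476,"z":0.171,"turn":-0.037},{"x":0.604,"y":-0.476,"z":0.171,"turn":-0.037},{"x":0.604,"y":-0.476,"z":0.171,"turn":-0.037},{"x":0.604,"y":-0.476,"z":0.171,"turn":-0.037}]' 1
python3 -m jog '[{"x":0.718,"y":-0.348,"z":0.267},{"x":0.718,"y":-0.348,"z":0.267},{"x":0.718,"y":-0.348,"z":0.267},{"x":0.718,"y":-0.348,"z":0.267},{"x":0.718,"y":-0.348,"z":0.267},{"x":0.718,"y":-0.348,"z":0.267},{"x":0.718,"y":-0.348,"z":0.267},{"x":0.718,"y":-0.348,"z":0.267},{"x":0.718,"y":-0.348,"z":0.267}]'
python3 plan.py '[[0.433,-0.161,0.1,0.53],[0.433,-0.161,0.013,0.53]]'
python3 - <<'E'
from h import *
im=manip.grab_frame("side")[120:260,200:360]; cv2.imwrite("pics/s1.png",cv2.resize(im,(640,560)))
E
```

```text
clock: 1.38
tcp_pos: [0.3015, -0.3545, 0.1781]
tcp_rot: [0.964, 0.265, 0.0, -0.003]
ft_force: [-0.5, -0.4, 0.0]
width: 0.0857
finger_force: 0.0
now [ 0.3015 -0.3545  0.1781] psi 0.5354 t 1.3833 w 0.08572730524482922 f [-0.5 -0.4  0. ] 0.0
[0.433, -0.161, 0.1, 0.53] x 0.7060 y -0.3310 z 0.2604 turn 0.0009 rows 5.9
[0.433, -0.161, 0.013, 0.53] x 0.0000 y 0.0000 z 0.2900 turn 0.0000 rows 2.1schema error: expected keys x, y, z, turn
```

View pics/s1.png

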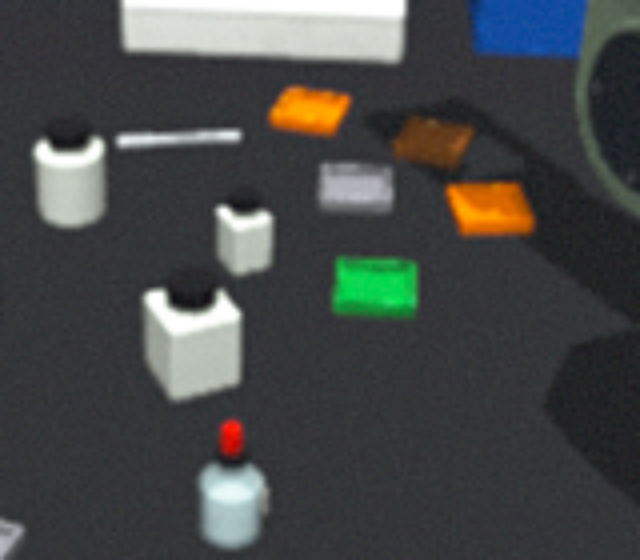

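The crop shows everything unmoved: small square bottle at (245,237), its tray at (357,187). Every row has to include the turn key.

```bash
python3 -m jog '[{"x":0.718,"y":-0.348,"z":0.267,"turn":0},{"x":0.718,"y":-0.348,"z":0.267,"turn":0},{"x":0.718,"y":-0.348,"z":0.267,"turn":0},{"x":0.718,"y":-0.348,"z":0.267,"turn":0},{"x":0.718,"y":-0.348,"z":0.267,"turn":0},{"x":0.718,"y":-0.348,"z":0.267,"turn":0},{"x":0.718,"y":-0.348,"z":0.267,"turn":0},{"x":0.718,"y":-0.348,"z":0.267,"turn":0},{"x":0.718,"y":-0.348,"z":0.267,"turn":0},{"x":0.718,"y":-0.348,"z":0.267,"turn":0}]'
python3 plan.py '[[0.433,-0.161,0.1,0.53],[0.433,-0.161,0.013,0.53]]'
python3 - <<'E'
from h import *
a=manip.grab_frame("side")[120:260,200:360]; b=manip.grab_frame("top")[120:260,200:360]; cv2.imwrite("pics/s2.png",cv2.resize(np.hstack([a,b]),(800,350)))
E
```

```text
clock: 2.27
tcp_pos: [0.4333, -0.1629, 0.1007]
tcp_rot: [0.965, 0.261, 0.0, 0.001]
ft_force: [0.3, -0.8, -0.5]
width: 0.0855
finger_force: 0.0
now [ 0.4333 -0.1629  0.1007] psi 0.5284 t 2.2667 w 0.08551471211479572 f [ 0.3 -0.8 -0.5] 0.0
[0.433, -0.161, 0.1, 0.53] x 0.0024 y -0.0061 z 0.0022 turn -0.0003 rows 0.0
[0.433, -0.161, 0.013, 0.53] x 0.0000 y 0.0000 z 0.2900 turn 0.0000 rows 2.1
```

View pics/s2.png

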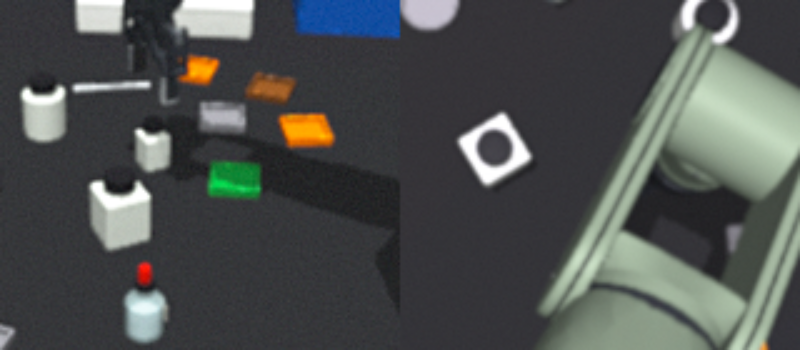

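The side crop shows the open fingers straddling the small bottle's cap at (152,125), so I'll descend, grip and lift.

```bash
python3 -m jog '[{"x":0,"y":0,"z":0.09,"turn":0},{"x":0,"y":0,"z":0.18,"turn":0},{"x":0,"y":0,"z":0.25,"turn":0},{"x":0,"y":0,"z":0.29,"turn":0},{"x":0,"y":0,"z":0.29,"turn":0},{"x":0,"y":0,"z":0.29,"turn":0}]'
python3 -m jog '[{"x":0,"y":0,"z":0,"turn":0},{"x":0,"y":0,"z":0,"turn":0},{"x":0,"y":0,"z":0,"turn":0},{"x":0,"y":0,"z":0,"turn":0},{"x":0,"y":0,"z":0,"turn":0},{"x":0,"y":0,"z":0,"turn":0},{"x":0,"y":0,"z":0,"turn":0},{"x":0,"y":0,"z":0,"turn":0},{"x":0,"y":0,"z":0,"turn":0},{"x":0,"y":0,"z":0,"turn":0}]' -1
```

```text
clock: 2.87
tcp_pos: [0.4325, -0.1619, 0.0128]
tcp_rot: [0.965, 0.261, -0.0, -0.0]
ft_force: [-0.5, -0.5, 1.0]
width: 0.0854
finger_force: 0.0
clock: 3.7
tcp_pos: [0.434, -0.1615, 0.0139]
tcp_rot: [0.965, 0.262, 0.001, 0.001]
ft_force: [-0.6, 0.0, 6.5]
width: 0.0333
finger_force: 60.3
```

```bash
python3 -m jog '[{"x":0,"y":0,"z":-0.06,"turn":0},{"x":0,"y":0,"z":-0.15,"turn":0},{"x":0,"y":0,"z":-0.25,"turn":0},{"x":0,"y":0,"z":-0.34,"turn":0},{"x":0,"y":0,"z":-0.39,"turn":0},{"x":0,"y":0,"z":-0.39,"turn":0}]'
python3 -m jog '[{"x":-0.06,"y":0.025,"z":0,"turn":0.01},{"x":-0.14,"y":0.06,"z":0,"turn":0.024},{"x":-0.23,"y":0.1,"z":0,"turn":0.04},{"x":-0.33,"y":0.145,"z":0,"turn":0.056},{"x":-0.41,"y":0.18,"z":0,"turn":0.07},{"x":-0.45,"y":0.197,"z":0,"turn":0.077},{"x":-0.468,"y":0.205,"z":0,"turn":0.08},{"x":-0.468,"y":0.205,"z":0,"turn":0.08},{"x":-0.468,"y":0.205,"z":0,"turn":0.08}]'
python3 plan.py '[[0.343,-0.285,0.03,0.03],[0.343,-0.285,0.018,0.03]]'
python3 - <<'E'
from h import *
a=manip.grab_frame("side")[80:220,200:360]; b=manip.grab_frame("top")[150:290,260:420]; cv2.imwrite("pics/s3.png",cv2.resize(np.hstack([a,b]),(800,350)))
E
```

```text
clock: 4.2
tcp_pos: [0.4358, -0.1625, 0.1338]
tcp_rot: [0.965, 0.262, 0.003, 0.003]
ft_force: [1.4, 0.2, -0.5]
width: 0.0333
finger_force: 59.7
clock: 4.95
tcp_pos: [0.3427, -0.2841, 0.1289]
tcp_rot: [1.0, 0.014, -0.0, -0.001]
ft_force: [0.3, 0.3, -0.7]
width: 0.0331
finger_force: 59.6
now [ 0.3427 -0.2841  0.1289] psi 0.0281 t 4.95 w 0.0331010984626526 f [ 0.3  0.3 -0.7] 59.64371860027313
[0.343, -0.285, 0.03, 0.03] x 0.0008 y 0.0029 z 0.3295 turn -0.0003 rows 2.4
[0.343, -0.285, 0.018, 0.03] x 0.0000 y 0.0000 z 0.0400 turn 0.0000 rows 0.3
```

View pics/s3.png

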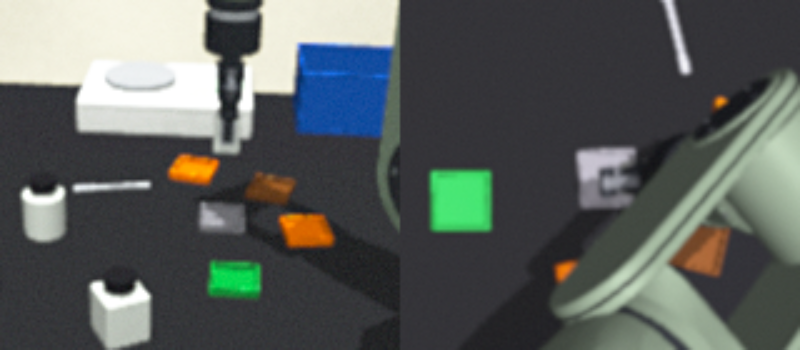

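The small square bottle hangs upright at (227,140) in the side crop, over the grey tray at (605,178) in the top crop. Next I lower it, release and rise.

```bash
python3 -m jog '[{"x":0,"y":0,"z":0.09,"turn":0},{"x":0,"y":0,"z":0.19,"turn":0},{"x":0,"y":0,"z":0.27,"turn":0},{"x":0,"y":0,"z":0.32,"turn":0},{"x":0,"y":0,"z":0.345,"turn":0},{"x":0,"y":0,"z":0.36,"turn":0},{"x":0,"y":0,"z":0.373,"turn":0},{"x":0,"y":0,"z":0.373,"turn":0},{"x":0,"y":0,"z":0.373,"turn":0}]'
python3 -m jog '[{"x":0,"y":0,"z":0,"turn":0},{"x":0,"y":0,"z":0,"turn":0},{"x":0,"y":0,"z":0,"turn":0},{"x":0,"y":0,"z":0,"turn":0},{"x":0,"y":0,"z":0,"turn":0},{"x":0,"y":0,"z":0,"turn":0},{"x":0,"y":0,"z":0,"turn":0}]' 1
python3 -m jog '[{"x":0,"y":0,"z":-0.07,"turn":0},{"x":0,"y":0,"z":-0.2,"turn":0},{"x":0,"y":0,"z":-0.35,"turn":0},{"x":0,"y":0,"z":-0.44,"turn":0},{"x":0,"y":0,"z":-0.44,"turn":0},{"x":0,"y":0,"z":-0.44,"turn":0}]'
python3 plan.py '[[0.343,-0.285,0.15,0.03],[0.592,-0.232,0.15,0.03],[0.592,-0.232,0.026,0.03],[0.592,-0.232,0.18,0.03],[0.56,0.06,0.18,0.03],[0.518,0.33,0.18,0.03],[0.518,0.379,0.15,0.03],[0.518,0.379,0.031,0.03]]'
```

```text
clock: 5.8
tcp_pos: [0.3439, -0.2858, 0.0189]
tcp_rot: [1.0, 0.014, 0.001, 0.001]
ft_force: [0.4, -0.1, -0.2]
width: 0.0333
finger_force: 59.9
clock: 6.38
tcp_pos: [0.343, -0.2851, 0.018]
tcp_rot: [1.0, 0.014, -0.0, -0.0]
ft_force: [0.3, 1.0, 1.4]
width: 0.0855
finger_force: 0.0
clock: 6.88
tcp_pos: [0.3443, -0.2866, 0.1524]
tcp_rot: [1.0, 0.014, 0.002, 0.002]
ft_force: [-0.2, 0.2, -0.2]
width: 0.0853
finger_force: 0.0
now [ 0.3443 -0.2866  0.1524] psi 0.0277 t 6.8833 w 0.08529366909832428 f [-0.2  0.2 -0.2] 0.0
[0.343, -0.285, 0.15, 0.03] x -0.0041 y -0.0055 z 0.0079 turn -0.0004 rows 0.1
[0.592, -0.232, 0.15, 0.03] x 0.8349 y -0.1517 z -0.0000 turn 0.0000 rows 6.1
[0.592, -0.232, 0.026, 0.03] x 0.0000 y 0.0000 z 0.4133 turn 0.0000 rows 3.0
[0.592, -0.232, 0.18, 0.03] x 0.0000 y 0.0000 z -0.5133 turn 0.0000 rows 3.7
[0.56, 0.06, 0.18, 0.03] x -0.0774 y -0.9761 z -0.0000 turn 0.0000 rows 7.0
[0.518, 0.33, 0.18, 0.03] x -0.1129 y -0.9038 z -0.0000 turn 0.0000 rows 6.6
[0.518, 0.379, 0.15, 0.03] x 0.0049 y -0.1633 z 0.1000 turn 0.0000 rows 1.4
[0.518, 0.379, 0.031, 0.03] x 0.0000 y 0.0000 z 0.3967 turn 0.0000 rows 2.9
```

```bash
python3 -m jog '[{"x":0.1,"y":-0.018,"z":0,"turn":0},{"x":0.835,"y":-0.152,"z":0,"turn":0},{"x":0.835,"y":-0.152,"z":0,"turn":0},{"x":0.835,"y":-0.152,"z":0,"turn":0},{"x":0.835,"y":-0.152,"z":0,"turn":0},{"x":0.835,"y":-0.152,"z":0,"turn":0},{"x":0.835,"y":-0.152,"z":0,"turn":0},{"x":0.835,"y":-0.152,"z":0,"turn":0},{"x":0.835,"y":-0.152,"z":0,"turn":0},{"x":0.835,"y":-0.152,"z":0,"turn":0}]'
python3 - <<'E'
from h import *
ims={c:manip.grab_frame(c) for c in("top","side")}
a=ims["side"][80:220,170:330]; b=ims["top"][50:190,240:400]; cv2.imwrite("pics/s4.png",cv2.resize(np.hstack([a,b]),(800,350)))
E
```

```text
clock: 7.72
tcp_pos: [0.5901, -0.2321, 0.1478]
tcp_rot: [1.0, 0.014, -0.002, -0.001]
ft_force: [-0.5, 0.1, 0.2]
width: 0.0858
finger_force: 0.0
```

View pics/s4.png

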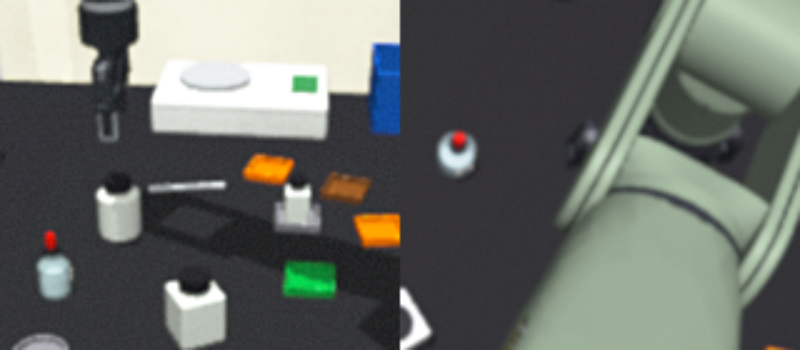

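The small square bottle stands upright in its grey tray at (297,205). The gripper is over the big round bottle at (118,205).

```bash
python3 -m jog '[{"x":0,"y":0,"z":0.1,"turn":0},{"x":0,"y":0,"z":0.2,"turn":0},{"x":0,"y":0,"z":0.3,"turn":0},{"x":0,"y":0,"z":0.37,"turn":0},{"x":0,"y":0,"z":0.413,"turn":0},{"x":0,"y":0,"z":0.413,"turn":0},{"x":0,"y":0,"z":0.413,"turn":0}]'
python3 -m jog '[{"x":0,"y":0,"z":0,"turn":0},{"x":0,"y":0,"z":0,"turn":0},{"x":0,"y":0,"z":0,"turn":0},{"x":0,"y":0,"z":0,"turn":0},{"x":0,"y":0,"z":0,"turn":0},{"x":0,"y":0,"z":0,"turn":0},{"x":0,"y":0,"z":0,"turn":0},{"x":0,"y":0,"z":0,"turn":0},{"x":0,"y":0,"z":0,"turn":0}]' -1
python3 -m jog '[{"x":0,"y":0,"z":-0.06,"turn":0},{"x":0,"y":0,"z":-0.15,"turn":0},{"x":0,"y":0,"z":-0.26,"turn":0},{"x":0,"y":0,"z":-0.37,"turn":0},{"x":0,"y":0,"z":-0.46,"turn":0},{"x":0,"y":0,"z":-0.513,"turn":0},{"x":0,"y":0,"z":-0.513,"turn":0},{"x":0,"y":0,"z":-0.513,"turn":0}]'
```

```text
clock: 8.4
tcp_pos: [0.5915, -0.2329, 0.0261]
tcp_rot: [1.0, 0.013, -0.0, -0.0]
ft_force: [-0.2, -0.3, 0.5]
width: 0.0855
finger_force: 0.0
clock: 9.15
tcp_pos: [0.5942, -0.2334, 0.029]
tcp_rot: [1.0, 0.014, 0.002, 0.001]
ft_force: [-1.3, 0.8, 6.4]
width: 0.0566
finger_force: 64.8
clock: 9.82
tcp_pos: [0.5927, -0.2329, 0.1811]
tcp_rot: [1.0, 0.014, 0.001, 0.001]
ft_force: [-0.6, -0.6, -2.1]
width: 0.0565
finger_force: 64.3
```

```bash
python3 -m jog '[{"x":-0.004,"y":-0.04,"z":0,"turn":0},{"x":-0.01,"y":-0.13,"z":0,"turn":0},{"x":-0.02,"y":-0.25,"z":0,"turn":0},{"x":-0.03,"y":-0.38,"z":0,"turn":0},{"x":-0.04,"y":-0.51,"z":0,"turn":0},{"x":-0.05,"y":-0.64,"z":0,"turn":0},{"x":-0.06,"y":-0.76,"z":0,"turn":0},{"x":-0.07,"y":-0.87,"z":0,"turn":0},{"x":-0.077,"y":-0.976,"z":0,"turn":0}]'
python3 -m jog '[{"x":-0.01,"y":-0.1,"z":0,"turn":0},{"x":-0.03,"y":-0.22,"z":0,"turn":0},{"x":-0.045,"y":-0.35,"z":0,"turn":0},{"x":-0.06,"y":-0.48,"z":0,"turn":0},{"x":-0.075,"y":-0.6,"z":0,"turn":0},{"x":-0.09,"y":-0.72,"z":0,"turn":0},{"x":-0.1,"y":-0.82,"z":0,"turn":0},{"x":-0.113,"y":-0.904,"z":0,"turn":0},{"x":-0.113,"y":-0.904,"z":0,"turn":0}]'
python3 -m jog '[{"x":0.001,"y":-0.08,"z":0.05,"turn":0},{"x":0.005,"y":-0.163,"z":0.1,"turn":0},{"x":0.005,"y":-0.163,"z":0.1,"turn":0},{"x":0.005,"y":-0.163,"z":0.1,"turn":0},{"x":0.005,"y":-0.163,"z":0.1,"turn":0}]'
python3 plan.py '[[0.518,0.379,0.15,0.03],[0.518,0.379,0.031,0.03]]'
python3 - <<'E'
from h import *
ims={c:manip.grab_frame(c) for c in("top","side")}
a=ims["side"][200:340,130:290]; b=ims["top"][90:230,30:190]; cv2.imwrite("pics/s5.png",cv2.resize(np.hstack([a,b]),(800,350)))
E
```

```text
clock: 10.57
tcp_pos: [0.5579, 0.0623, 0.1769]
tcp_rot: [1.0, 0.014, -0.003, -0.0]
ft_force: [0.6, -0.3, -2.7]
width: 0.0565
finger_force: 64.4
clock: 11.32
tcp_pos: [0.5156, 0.3343, 0.1768]
tcp_rot: [1.0, 0.017, -0.003, -0.0]
ft_force: [-0.4, -0.3, -2.4]
width: 0.0566
finger_force: 64.5
clock: 11.73
tcp_pos: [0.5184, 0.3776, 0.148]
tcp_rot: [1.0, 0.014, -0.002, 0.001]
ft_force: [-0.3, -1.1, -1.7]
width: 0.0566
finger_force: 64.8
now [0.5184 0.3776 0.148 ] psi 0.028 t 11.7333 w 0.05657214465123777 f [-0.3 -1.1 -1.7] 64.82454657554626
[0.518, 0.379, 0.15, 0.03] x -0.0011 y -0.0046 z -0.0067 turn -0.0003 rows 0.1
[0.518, 0.379, 0.031, 0.03] x 0.0000 y 0.0000 z 0.3967 turn 0.0000 rows 2.9
```

View pics/s5.png

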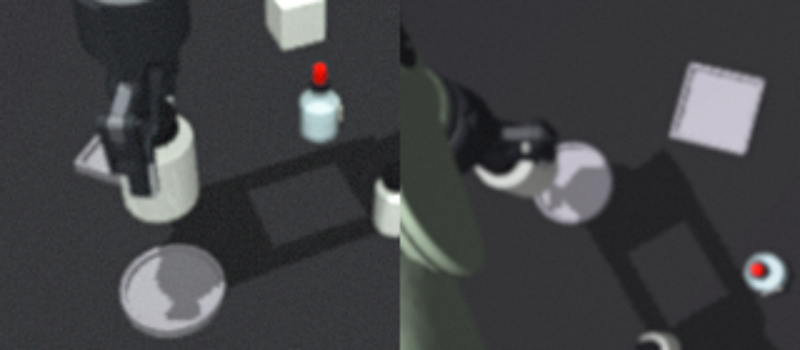

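The big round bottle is held upright at (160,170) in the side crop, above the round tray at (172,290). Next I lower it, release, and head for the small round bottle.

```bash
python3 -m jog '[{"x":0,"y":0,"z":0.09,"turn":0},{"x":0,"y":0,"z":0.19,"turn":0},{"x":0,"y":0,"z":0.28,"turn":0},{"x":0,"y":0,"z":0.335,"turn":0},{"x":0,"y":0,"z":0.36,"turn":0},{"x":0,"y":0,"z":0.38,"turn":0},{"x":0,"y":0,"z":0.397,"turn":0},{"x":0,"y":0,"z":0.397,"turn":0},{"x":0,"y":0,"z":0.397,"turn":0}]'
python3 -m jog '[{"x":0,"y":0,"z":0,"turn":0},{"x":0,"y":0,"z":0,"turn":0},{"x":0,"y":0,"z":0,"turn":0},{"x":0,"y":0,"z":0,"turn":0},{"x":0,"y":0,"z":0,"turn":0},{"x":0,"y":0,"z":0,"turn":0},{"x":0,"y":0,"z":0,"turn":0}]' 1
python3 -m jog '[{"x":0,"y":0,"z":-0.07,"turn":0},{"x":0,"y":0,"z":-0.2,"turn":0},{"x":0,"y":0,"z":-0.33,"turn":0},{"x":0,"y":0,"z":-0.43,"turn":0},{"x":0,"y":0,"z":-0.43,"turn":0},{"x":0,"y":0,"z":-0.43,"turn":0}]'
python3 plan.py '[[0.518,0.379,0.16,0.03],[0.333,0.281,0.12,0.63],[0.333,0.281,0.013,0.63],[0.333,0.281,0.15,0.63],[0.52,0.17,0.15,0.33],[0.628,0.066,0.13,0.03],[0.628,0.066,0.018,0.03]]'
```

```text
clock: 12.58
tcp_pos: [0.5215, 0.3792, 0.033]
tcp_rot: [1.0, 0.014, 0.002, -0.001]
ft_force: [-0.1, 1.4, 0.2]
width: 0.0566
finger_force: 65.3
clock: 13.17
tcp_pos: [0.5198, 0.3786, 0.0308]
tcp_rot: [1.0, 0.014, -0.0, 0.0]
ft_force: [-0.4, 0.2, -0.0]
width: 0.0857
finger_force: 0.0
clock: 13.67
tcp_pos: [0.5217, 0.3796, 0.1634]
tcp_rot: [1.0, 0.014, 0.003, -0.002]
ft_force: [0.1, 0.1, 0.1]
width: 0.0854
finger_force: 0.0
now [0.5217 0.3796 0.1634] psi 0.0277 t 13.6667 w 0.08541369418498719 f [0.1 0.1 0.1] 0.0
[0.518, 0.379, 0.16, 0.03] x -0.0124 y 0.0018 z 0.0115 turn -0.0004 rows 0.1
[0.333, 0.281, 0.12, 0.63] x -0.6262 y 0.3080 z 0.1333 turn -0.0955 rows 5.1
[0.333, 0.281, 0.013, 0.63] x 0.0000 y 0.0000 z 0.3567 turn 0.0000 rows 2.6
[0.333, 0.281, 0.15, 0.63] x 0.0000 y 0.0000 z -0.4567 turn 0.0000 rows 3.3
[0.52, 0.17, 0.15, 0.33] x 0.2857 y 0.6662 z -0.0000 turn 0.0477 rows 5.2
[0.628, 0.066, 0.13, 0.03] x 0.2282 y 0.4446 z 0.0667 turn 0.0477 rows 3.6
[0.628, 0.066, 0.018, 0.03] x 0.0000 y 0.0000 z 0.3733 turn 0.0000 rows 2.7
```

```bash
python3 -m jog '[{"x":-0.08,"y":0.04,"z":0,"turn":0},{"x":-0.626,"y":0.308,"z":0.08,"turn":0},{"x":-0.626,"y":0.308,"z":0.133,"turn":0},{"x":-0.626,"y":0.308,"z":0.133,"turn":0},{"x":-0.626,"y":0.308,"z":0.133,"turn":0},{"x":-0.626,"y":0.308,"z":0.133,"turn":0},{"x":-0.626,"y":0.308,"z":0.133,"turn":0},{"x":-0.626,"y":0.308,"z":0.133,"turn":0},{"x":-0.626,"y":0.308,"z":0.133,"turn":0}]'
python3 - <<'E'
from h import *
ims={c:manip.grab_frame(c) for c in("top","side")}
a=ims["side"][210:350,170:330]; b=ims["top"][130:270,50:210]; cv2.imwrite("pics/s6.png",cv2.resize(np.hstack([a,b]),(800,350)))
E
python3 plan.py '[[0.333,0.281,0.12,0.03],[0.333,0.281,0.013,0.03],[0.333,0.281,0.15,0.03],[0.52,0.17,0.15,0.03],[0.628,0.066,0.13,0.03],[0.628,0.066,0.018,0.03]]'
```

```text
clock: 14.42
tcp_pos: [0.3351, 0.2812, 0.1197]
tcp_rot: [1.0, 0.014, 0.0, -0.0]
ft_force: [0.3, 0.5, 0.5]
width: 0.0852
finger_force: 0.0
now [0.3361 0.2817 0.1204] psi 0.0274 t 14.5167 w 0.08512690506305419 f [ 0.8 -0.2  0.6] 0.0
[0.333, 0.281, 0.12, 0.03] x -0.0104 y 0.0020 z 0.0013 turn -0.0004 rows 0.1
[0.333, 0.281, 0.013, 0.03] x 0.0000 y 0.0000 z 0.3567 turn 0.0000 rows 2.6
[0.333, 0.281, 0.15, 0.03] x 0.0000 y 0.0000 z -0.4567 turn 0.0000 rows 3.3
[0.52, 0.17, 0.15, 0.03] x 0.6120 y 0.3885 z -0.0000 turn 0.0000 rows 5.2
[0.628, 0.066, 0.13, 0.03] x 0.3494 y 0.3573 z 0.0667 turn 0.0000 rows 3.6
[0.628, 0.066, 0.018, 0.03] x 0.0000 y 0.0000 z 0.3733 turn 0.0000 rows 2.7
```

View pics/s6.png

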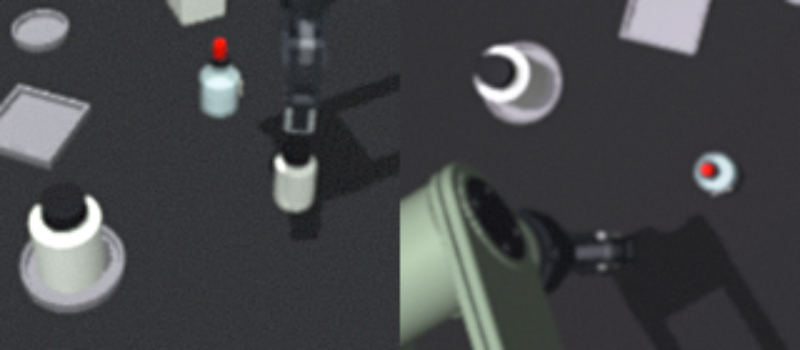

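The big round bottle stands in its tray at (70,255) in the side crop. The gripper is over the small round bottle at (295,180).

```bash
python3 -m jog '[{"x":-0.005,"y":0,"z":0.1,"turn":0},{"x":-0.008,"y":0,"z":0.2,"turn":0},{"x":-0.008,"y":0,"z":0.3,"turn":0},{"x":-0.008,"y":0,"z":0.355,"turn":0},{"x":-0.008,"y":0,"z":0.355,"turn":0},{"x":-0.008,"y":0,"z":0.355,"turn":0}]'
python3 -m jog '[{"x":0,"y":0,"z":0,"turn":0},{"x":0,"y":0,"z":0,"turn":0},{"x":0,"y":0,"z":0,"turn":0},{"x":0,"y":0,"z":0,"turn":0},{"x":0,"y":0,"z":0,"turn":0},{"x":0,"y":0,"z":0,"turn":0},{"x":0,"y":0,"z":0,"turn":0},{"x":0,"y":0,"z":0,"turn":0},{"x":0,"y":0,"z":0,"turn":0},{"x":0,"y":0,"z":0,"turn":0}]' -1
python3 -m jog '[{"x":0,"y":0,"z":-0.06,"turn":0},{"x":0,"y":0,"z":-0.15,"turn":0},{"x":0,"y":0,"z":-0.26,"turn":0},{"x":0,"y":0,"z":-0.36,"turn":0},{"x":0,"y":0,"z":-0.43,"turn":0},{"x":0,"y":0,"z":-0.457,"turn":0},{"x":0,"y":0,"z":-0.457,"turn":0},{"x":0,"y":0,"z":-0.457,"turn":0}]'
python3 plan.py '[[0.52,0.17,0.15,0.03],[0.628,0.066,0.13,0.03],[0.628,0.066,0.018,0.03]]'
```

```text
clock: 15.02
tcp_pos: [0.3325, 0.281, 0.0129]
tcp_rot: [1.0, 0.014, -0.001, 0.0]
ft_force: [0.1, -0.3, -0.3]
width: 0.0854
finger_force: 0.0
clock: 15.85
tcp_pos: [0.3335, 0.2816, 0.0149]
tcp_rot: [1.0, 0.014, 0.001, -0.001]
ft_force: [-1.0, -0.7, 5.7]
width: 0.0347
finger_force: 59.4
clock: 16.52
tcp_pos: [0.3318, 0.2808, 0.1501]
tcp_rot: [1.0, 0.014, -0.0, 0.0]
ft_force: [-0.7, -0.1, -0.5]
width: 0.0348
finger_force: 59.8
now [0.3318 0.2808 0.1501] psi 0.0276 t 16.5167 w 0.03483380184934534 f [-0.7 -0.1 -0.5] 59.79620039463043
[0.52, 0.17, 0.15, 0.03] x 0.6169 y 0.3864 z 0.0004 turn -0.0004 rows 5.2
[0.628, 0.066, 0.13, 0.03] x 0.3494 y 0.3573 z 0.0667 turn 0.0000 rows 3.6
[0.628, 0.066, 0.018, 0.03] x 0.0000 y 0.0000 z 0.3733 turn 0.0000 rows 2.7
```

```bash
python3 -m jog '[{"x":0.04,"y":0.025,"z":0,"turn":0},{"x":0.12,"y":0.075,"z":0,"turn":0},{"x":0.22,"y":0.138,"z":0,"turn":0},{"x":0.33,"y":0.207,"z":0,"turn":0},{"x":0.43,"y":0.27,"z":0,"turn":0},{"x":0.53,"y":0.332,"z":0,"turn":0},{"x":0.617,"y":0.386,"z":0,"turn":0}]'
python3 -m jog '[{"x":0.08,"y":0.08,"z":0.01,"turn":0},{"x":0.16,"y":0.164,"z":0.03,"turn":0},{"x":0.24,"y":0.245,"z":0.045,"turn":0},{"x":0.31,"y":0.317,"z":0.06,"turn":0},{"x":0.349,"y":0.357,"z":0.067,"turn":0},{"x":0.349,"y":0.357,"z":0.067,"turn":0},{"x":0.349,"y":0.357,"z":0.067,"turn":0},{"x":0.349,"y":0.357,"z":0.067,"turn":0}]'
python3 plan.py '[[0.628,0.066,0.018,0.03]]'
```

```text
clock: 17.1
tcp_pos: [0.5204, 0.1685, 0.1474]
tcp_rot: [1.0, 0.013, -0.002, 0.0]
ft_force: [0.3, 0.6, 0.0]
width: 0.0346
finger_force: 59.8
clock: 17.77
tcp_pos: [0.6261, 0.0667, 0.1281]
tcp_rot: [1.0, 0.014, -0.002, -0.0]
ft_force: [0.4, 0.8, -0.7]
width: 0.0349
finger_force: 59.8
now [0.6261 0.0667 0.1281] psi 0.0278 t 17.7667 w 0.03486824147904781 f [ 0.4  0.8 -0.7] 59.83005702495575
[0.628, 0.066, 0.018, 0.03] x 0.0064 y 0.0026 z 0.3671 turn -0.0004 rows 2.6
```

```bash
python3 -m jog '[{"x":0,"y":0,"z":0.09,"turn":0},{"x":0,"y":0,"z":0.19,"turn":0},{"x":0,"y":0,"z":0.27,"turn":0},{"x":0,"y":0,"z":0.32,"turn":0},{"x":0,"y":0,"z":0.345,"turn":0},{"x":0,"y":0,"z":0.36,"turn":0},{"x":0,"y":0,"z":0.373,"turn":0},{"x":0,"y":0,"z":0.373,"turn":0},{"x":0,"y":0,"z":0.373,"turn":0}]'
python3 -m jog '[{"x":0,"y":0,"z":0,"turn":0},{"x":0,"y":0,"z":0,"turn":0},{"x":0,"y":0,"z":0,"turn":0},{"x":0,"y":0,"z":0,"turn":0},{"x":0,"y":0,"z":0,"turn":0},{"x":0,"y":0,"z":0,"turn":0},{"x":0,"y":0,"z":0,"turn":0}]' 1
python3 -m jog '[{"x":0,"y":0,"z":-0.07,"turn":0},{"x":0,"y":0,"z":-0.2,"turn":0},{"x":0,"y":0,"z":-0.35,"turn":0},{"x":0,"y":0,"z":-0.44,"turn":0},{"x":0,"y":0,"z":-0.44,"turn":0},{"x":0,"y":0,"z":-0.44,"turn":0}]'
python3 plan.py '[[0.628,0.066,0.15,0.03],[0.458,-0.002,0.14,0.536],[0.458,-0.002,0.026,0.536],[0.458,-0.002,0.15,0.536],[0.596,0.217,0.15,1.308],[0.596,0.217,0.031,1.308]]'
```

```text
clock: 18.52
tcp_pos: [0.6292, 0.0664, 0.02]
tcp_rot: [1.0, 0.014, 0.001, 0.0]
ft_force: [0.2, 0.2, 0.4]
width: 0.0344
finger_force: 59.9
clock: 19.1
tcp_pos: [0.628, 0.0661, 0.0186]
tcp_rot: [1.0, 0.014, -0.0, 0.0]
ft_force: [0.7, -0.5, 0.0]
width: 0.0852
finger_force: 0.0
clock: 19.6
tcp_pos: [0.6303, 0.0661, 0.1542]
tcp_rot: [1.0, 0.014, 0.003, 0.0]
ft_force: [0.7, 0.7, -0.1]
width: 0.0857
finger_force: 0.0
now [0.6303 0.0661 0.1542] psi 0.0277 t 19.6 w 0.085691010598453 f [ 0.7  0.7 -0.1] 0.0
[0.628, 0.066, 0.15, 0.03] x -0.0078 y 0.0001 z 0.0139 turn -0.0004 rows 0.1
[0.458, -0.002, 0.14, 0.536] x -0.5732 y 0.2096 z 0.0333 turn -0.0805 rows 4.4
[0.458, -0.002, 0.026, 0.536] x 0.0000 y 0.0000 z 0.3800 turn 0.0000 rows 2.7
[0.458, -0.002, 0.15, 0.536] x 0.0000 y 0.0000 z -0.4133 turn 0.0000 rows 3.0
[0.596, 0.217, 0.15, 1.308] x 0.7683 y -0.3927 z -0.0000 turn -0.1229 rows 6.2
[0.596, 0.217, 0.031, 1.308] x 0.0000 y 0.0000 z 0.3967 turn 0.0000 rows 2.9
```

```bash
python3 -m jog '[{"x":-0.06,"y":0.02,"z":0,"turn":-0.01},{"x":-0.573,"y":0.21,"z":0.033,"turn":-0.03},{"x":-0.573,"y":0.21,"z":0.033,"turn":-0.05},{"x":-0.573,"y":0.21,"z":0.033,"turn":-0.07},{"x":-0.573,"y":0.21,"z":0.033,"turn":-0.0805},{"x":-0.573,"y":0.21,"z":0.033,"turn":-0.0805},{"x":-0.573,"y":0.21,"z":0.033,"turn":-0.0805},{"x":-0.573,"y":0.21,"z":0.033,"turn":-0.0805},{"x":-0.573,"y":0.21,"z":0.033,"turn":-0.0805}]'
python3 - <<'E'
from h import *
ims={c:manip.grab_frame(c) for c in("top","side")}
a=ims["side"][130:270,150:310]; b=ims["top"][90:230,150:310]; cv2.imwrite("pics/s7.png",cv2.resize(np.hstack([a,b]),(800,350)))
E
python3 plan.py '[[0.458,-0.002,0.026,0.536],[0.458,-0.002,0.15,0.536],[0.596,0.217,0.15,1.308],[0.596,0.217,0.031,1.308]]'
```

```text
clock: 20.35
tcp_pos: [0.4594, -0.0016, 0.1409]
tcp_rot: [0.965, 0.263, 0.001, 0.0]
ft_force: [1.2, -0.5, 0.7]
width: 0.0856
finger_force: 0.0
now [ 0.4596 -0.0015  0.1411] psi 0.5339 t 20.45 w 0.08552083545524528 f [ 0.1 -0.5 -0.1] 0.0
[0.458, -0.002, 0.026, 0.536] x -0.0054 y -0.0013 z 0.3835 turn -0.0003 rows 2.8
[0.458, -0.002, 0.15, 0.536] x 0.0000 y 0.0000 z -0.4133 turn 0.0000 rows 3.0
[0.596, 0.217, 0.15, 1.308] x 0.7683 y -0.3927 z -0.0000 turn -0.1229 rows 6.2
[0.596, 0.217, 0.031, 1.308] x 0.0000 y 0.0000 z 0.3967 turn 0.0000 rows 2.9
```

View pics/s7.png

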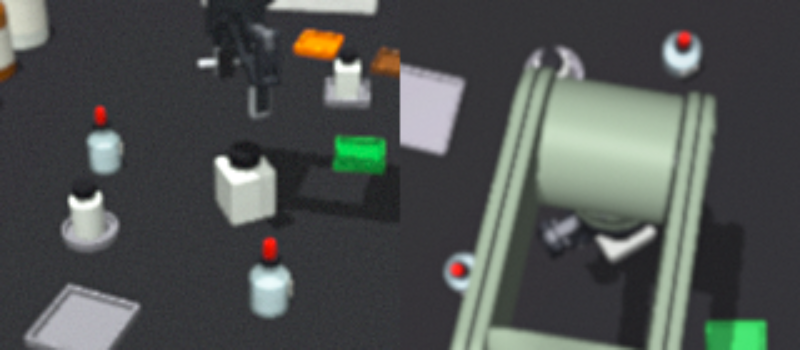

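The small round bottle stands in its tray at (88,215). The gripper is over the big square bottle at (245,185). Before descending I check its position from the cap centre seen earlier at pixel (237.6,178.8).

```bash
python3 -c "
from h import *
print(at('top',(237.6,178.8),.084), at('side',(150+245/2.5,130+150/2.5),.084))"
```

```text
[ 0.45453496 -0.00367734] [0.45608332 0.00377887]
```

Both agree with the fit. Now I descend, grip and lift.

```bash
python3 -m jog '[{"x":0,"y":0,"z":0.1,"turn":0},{"x":-0.003,"y":0,"z":0.2,"turn":0},{"x":-0.005,"y":0,"z":0.3,"turn":0},{"x":-0.005,"y":0,"z":0.36,"turn":0},{"x":-0.005,"y":0,"z":0.38,"turn":0},{"x":-0.005,"y":0,"z":0.38,"turn":0},{"x":-0.005,"y":0,"z":0.38,"turn":0}]'
python3 -m jog '[{"x":0,"y":0,"z":0,"turn":0},{"x":0,"y":0,"z":0,"turn":0},{"x":0,"y":0,"z":0,"turn":0},{"x":0,"y":0,"z":0,"turn":0},{"x":0,"y":0,"z":0,"turn":0},{"x":0,"y":0,"z":0,"turn":0},{"x":0,"y":0,"z":0,"turn":0},{"x":0,"y":0,"z":0,"turn":0},{"x":0,"y":0,"z":0,"turn":0}]' -1
python3 -m jog '[{"x":0,"y":0,"z":-0.06,"turn":0},{"x":0,"y":0,"z":-0.15,"turn":0},{"x":0,"y":0,"z":-0.26,"turn":0},{"x":0,"y":0,"z":-0.36,"turn":0},{"x":0,"y":0,"z":-0.413,"turn":0},{"x":0,"y":0,"z":-0.413,"turn":0},{"x":0,"y":0,"z":-0.413,"turn":0}]'
python3 -m jog '[{"x":0.06,"y":-0.03,"z":0,"turn":-0.01},{"x":0.16,"y":-0.08,"z":0,"turn":-0.025},{"x":0.27,"y":-0.14,"z":0,"turn":-0.043},{"x":0.39,"y":-0.2,"z":0,"turn":-0.062},{"x":0.5,"y":-0.256,"z":0,"turn":-0.08},{"x":0.61,"y":-0.312,"z":0,"turn":-0.097},{"x":0.7,"y":-0.358,"z":0,"turn":-0.112},{"x":0.768,"y":-0.393,"z":0,"turn":-0.123},{"x":0.768,"y":-0.393,"z":0,"turn":-0.123},{"x":0.768,"y":-0.393,"z":0,"turn":-0.123}]'
python3 plan.py '[[0.596,0.217,0.15,1.308],[0.596,0.217,0.031,1.308]]'
```

```text
clock: 21.03
tcp_pos: [0.4579, -0.0023, 0.0272]
tcp_rot: [0.965, 0.264, 0.0, 0.0]
ft_force: [0.2, -0.6, 0.4]
width: 0.0857
finger_force: 0.0
clock: 21.78
tcp_pos: [0.4585, -0.0026, 0.0284]
tcp_rot: [0.965, 0.263, 0.002, 0.001]
ft_force: [0.3, -0.5, 6.7]
width: 0.053
finger_force: 64.2
clock: 22.37
tcp_pos: [0.4571, -0.0025, 0.1512]
tcp_rot: [0.965, 0.264, 0.001, 0.001]
ft_force: [-0.4, 0.9, -1.5]
width: 0.0533
finger_force: 63.6
clock: 23.2
tcp_pos: [0.5934, 0.2168, 0.147]
tcp_rot: [0.794, 0.608, -0.003, -0.001]
ft_force: [-0.5, -0.3, -1.8]
width: 0.0529
finger_force: 63.5
now [0.5934 0.2168 0.147 ] psi 1.3075 t 23.2 w 0.05286935764987702 f [-0.5 -0.3 -1.8] 63.47903609275818
[0.596, 0.217, 0.15, 1.308] x 0.0028 y 0.0083 z -0.0099 turn -0.0001 rows 0.1
[0.596, 0.217, 0.031, 1.308] x 0.0000 y 0.0000 z 0.3967 turn 0.0000 rows 2.9
```

```bash
python3 -m jog '[{"x":0,"y":0,"z":0.09,"turn":0},{"x":0,"y":0,"z":0.19,"turn":0},{"x":0,"y":0,"z":0.28,"turn":0},{"x":0,"y":0,"z":0.335,"turn":0},{"x":0,"y":0,"z":0.36,"turn":0},{"x":0,"y":0,"z":0.38,"turn":0},{"x":0,"y":0,"z":0.397,"turn":0},{"x":0,"y":0,"z":0.397,"turn":0},{"x":0,"y":0,"z":0.397,"turn":0}]'
python3 -m jog '[{"x":0,"y":0,"z":0,"turn":0},{"x":0,"y":0,"z":0,"turn":0},{"x":0,"y":0,"z":0,"turn":0},{"x":0,"y":0,"z":0,"turn":0},{"x":0,"y":0,"z":0,"turn":0},{"x":0,"y":0,"z":0,"turn":0},{"x":0,"y":0,"z":0,"turn":0}]' 1
python3 -m jog '[{"x":0,"y":0,"z":-0.07,"turn":0},{"x":0,"y":0,"z":-0.2,"turn":0},{"x":0,"y":0,"z":-0.35,"turn":0},{"x":0,"y":0,"z":-0.5,"turn":0},{"x":0,"y":0,"z":-0.55,"turn":0},{"x":0,"y":0,"z":-0.55,"turn":0}]'
python3 plan.py '[[0.596,0.217,0.195,1.308],[0.35,0.02,0.2,1.308]]'
```

```text
clock: 23.95
tcp_pos: [0.5963, 0.2162, 0.033]
tcp_rot: [0.794, 0.607, 0.001, 0.001]
ft_force: [-0.4, -0.7, -0.6]
width: 0.053
finger_force: 63.5
clock: 24.53
tcp_pos: [0.5951, 0.2164, 0.0315]
tcp_rot: [0.794, 0.608, 0.0, 0.0]
ft_force: [-0.7, -0.8, -0.3]
width: 0.0854
finger_force: 0.0
clock: 25.03
tcp_pos: [0.5997, 0.2174, 0.2051]
tcp_rot: [0.794, 0.608, 0.007, 0.003]
ft_force: [1.2, 0.6, 0.6]
width: 0.0855
finger_force: 0.0
now [0.5997 0.2174 0.2051] psi 1.3064 t 25.0333 w 0.08548664725253122 f [1.2 0.6 0.6] 0.0
[0.596, 0.217, 0.195, 1.308] x -0.0046 y -0.0117 z 0.0337 turn -0.0003 rows 0.3
[0.35, 0.02, 0.2, 1.308] x -0.8471 y -0.6213 z -0.0167 turn 0.0000 rows 7.6
```

Now I back off so both views are clear, and check.

```bash
python3 -m jog '[{"x":-0.847,"y":-0.621,"z":-0.017,"turn":0},{"x":-0.847,"y":-0.621,"z":-0.017,"turn":0},{"x":-0.847,"y":-0.621,"z":-0.017,"turn":0},{"x":-0.847,"y":-0.621,"z":-0.017,"turn":0},{"x":-0.847,"y":-0.621,"z":-0.017,"turn":0},{"x":-0.847,"y":-0.621,"z":-0.017,"turn":0},{"x":-0.847,"y":-0.621,"z":-0.017,"turn":0},{"x":-0.847,"y":-0.621,"z":-0.017,"turn":0},{"x":-0.847,"y":-0.621,"z":-0.017,"turn":0},{"x":-0.847,"y":-0.621,"z":-0.017,"turn":0}]'
python3 - <<'E'
from h import *
ims={c:manip.grab_frame(c) for c in("top","side")}
cv2.imwrite("pics/e.png",cv2.resize(np.vstack([ims["side"][110:350,130:370],ims["top"][60:300,60:400][:, :240]]) if 0 else np.hstack([ims["side"][110:350,150:350],ims["top"][60:300,60:380]]),(800,370)))
E
```

```text
clock: 25.87
tcp_pos: [0.3481, 0.0194, 0.2012]
tcp_rot: [0.795, 0.607, 0.0, 0.0]
ft_force: [0.5, 0.3, 0.6]
width: 0.0853
finger_force: 0.0
```

View pics/e.png

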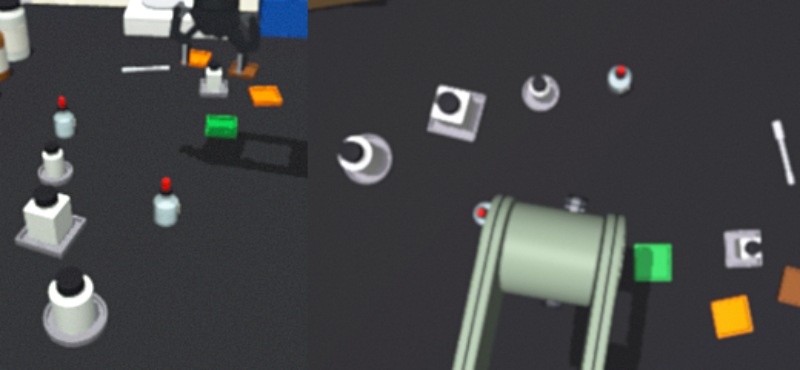

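All four bottles look upright in their trays, at (75,305), (48,220), (53,163) and (213,80) in the side crop. For one last check I overlay the outlines expected for centred bottles.

Run:
```python
from h import *
out=[]
B=[(.518,.379,0,.058,True,.062,.038,.084),(.596,.217,-.263,.054,False,.062,.038,.084),(.628,.066,0,.036,True,.047,.026,.066),(.343,-.285,.03,.034,False,.047,.026,.066)]
for c in("side","top"):
    im=cv2.resize(manip.grab_frame(c),None,fx=4,fy=4,interpolation=cv2.INTER_CUBIC); row=[]
    for x,y,a,w,r,h,cw,ch in B:
        for P,col in((prism(x,y,a,w,r,.004,h+.004),(0,0,255)),(prism(x,y,0,cw,True,h+.004,ch+.004),(0,255,0))):
            hl=cv2.convexHull(proj(c,P).astype(np.float32)); cv2.polylines(im,[np.round(hl*4+1.5).astype(int)],True,col,1)
        u=(proj(c,np.array([[x,y,.04]]))[0]*4).astype(int); row.append(cv2.copyMakeBorder(im[max(u[1]-100,0):u[1]+100,u[0]-100:u[0]+100],0,0,0,0,0))
    out.append(np.hstack(row))
cv2.imwrite("pics/f.png",np.vstack(out))
```

```text
(no output)
```

View pics/f.png

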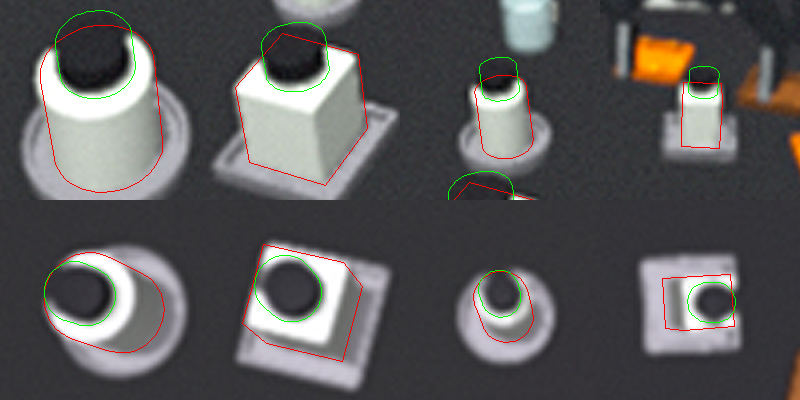

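The bottles match the outlines to within a few millimetres, upright and aligned, so I hand in.

```bash
python3 -c "
from rig import manip
print(manip.close_job())"
```

```text
the job is handed in; nothing more can be done
None
```

I handed the job in at about 26 s on the clock: in the last pictures all four white bottles stood upright and aligned in their own grey trays, within a few millimetres of centre, with both dropper bottles still standing where they were; the hand-in gave no verdict.

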